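# Clamp a gearbox cover for tapping with an open washer and cam lever

## Task

A new gearbox cover sits on the tapping fixture and has to be clamped. Slide the yellow horseshoe washer across the cover, sideways through its gap and fully home on the upright stud beneath the raised cam, then swing the red-handled cam lever all the way down over the washer so that it clamps, and let go. Leave the cover in its locators and the tools around the fixture where they are.

Things in the scene. Friction and masses are not known exactly. Their poses are not given: they have to be found in the camera images.
- stud_axis (a point): axis of the fixture's upright steel stud (16 mm diameter) at the height of the cover's flat top face (65 mm above the table). Its axes are the fixture's: z up, x the direction in which the washer is slid onto the stud (along the cover), y across. The cover has a 58 mm bore around the stud, which the washer bridges.
- washer_slot (a point): yellow steel horseshoe (C) washer, 12 mm thick, flat on the cover: this point is the centre of its slot's closed round end, half-way up. The slot is 20 mm wide, open to the washer's +x between two 25 mm wide prongs with round ends (tips 42.5 mm ahead); z up. Home: the closed end touches the stud and this point is within 2 mm of its axis. It starts short of the stud, off to one side, turned up to 0.3 rad.
- washer_mid (a point): centre of the same washer (108 x 70 x 12 mm, about 0.5 kg, slides freely on the cover with 2 to 5 N), half-way up, 12 mm behind (-x of) the slot point; same axes. Its long sides are straight and parallel 35 mm either side of this point, from 46 mm behind it to 42 mm ahead; its rear edge is 54 mm behind it and straight for 27 mm either side.
- lever (a joint): angle (rad) of the cam lever hinged on the stud's top: 0 = handle straight up (open), growing as it swings to the fixture's -x, down over the washer's rear; 1.57 = level = clamped (stop 1.60; stop -0.30 leaning away). Starts nearly upright; friction (0.1 N m) holds it where left. About 3 mm over the washer when upright, the cam bears on both prongs when level; about 4 N at the handle.
- lever_hinge (a point): centre of the cam lever's hinge pin on the stud's axis, 96.5 mm above the table (axes as the fixture's; the pin runs along y).
- lever_grip (a point): centre of the red plastic grip of the cam lever: 24 mm wide (along the pin), 16 mm thick, 62 mm long; its centre is 90 mm from the hinge pin and its outer end 121 mm. The forked cam at the pin is 34 mm wide and reaches up to 22 mm from the pin.
- stud (a joint): rise (m) of the stud against its disc springs: 0 while open, about 0.002 when the cam bears on the washer and clamps.
- cover: aluminium gearbox cover, 280 x 150 x 28 mm, 2.8 kg, flat on four pads between low locating pins that stay below its top; origin at the centre of its underside, 37 mm above the table, x along its length. Its top is at 65 mm; its ends are 170 mm behind (-x) and 110 mm ahead of the stud.
- oil_bottle: white cutting-oil bottle, 64 mm diameter, 190 mm tall, standing; origin at the centre of its foot. Leave alone.
- spanner: steel spanner, 190 mm, lying. Leave alone.
- brush: chip brush, 190 mm, lying. Leave alone.
- mallet: hammer, 250 mm, lying. Leave alone.
- adapter_a: steel tap adapter, 45 mm diameter, 88 mm tall, standing; origin under its foot. Leave alone.
- adapter_b: second tap adapter, as the first. Leave alone.
- plug_gauge: thread plug gauge, 108 mm long, 23 mm thick, lying across the far end of the cover, ahead of the stud; origin under its middle. Leave alone.
There are look-alikes about, which are no part of the job. Leave any pink or purple look-alike of the part that bears washer_slot alone.

How it is judged:
On the way:
1. the washer is fully home on the stud, flat on the cover, the lever still open (horizontal distance between washer_slot and stud_axis below 0.006 m and angle between washer_slot's own z axis and vertical below 0.06 rad and value of joint lever below 1 rad), for 0.2 s.
At the end, for the whole second after the job is handed in: the washer's slot end is within 6 mm of the stud's axis, the washer lies flat, the lever is down (over 1.45 rad) and clamps (the stud has risen more than 1 mm), the cover is still in its locators (within 8 mm) (horizontal distance between washer_slot and stud_axis below 0.006 m and angle between washer_slot's own z axis and vertical below 0.06 rad and value of joint lever above 1.45 rad and value of joint stud above 0.001 m and distance of cover from where it was at the start of the episode below 0.008 m); the robot touches nothing.
It fails at once if a tool or other thing around the fixture is moved more than 25 mm (distance of any of oil_bottle, spanner, brush, mallet, adapter_a, adapter_b, plug_gauge from where it was at the start of the episode above 0.025 m).
It fails at once if the cover is knocked out of its locators (distance of cover from where it was at the start of the episode above 0.015 m).
It also fails if it takes over 58 s, if anything falls off the work surface, if the arm or the gripper's body presses on something with over 40 N, if the wrist force passes 120 N, or if a joint passes its speed limit or range.

## Robot

A 6-joint arm with a two-finger parallel gripper is mounted at the origin on the work surface. World frame = base frame: x ahead of the robot, y to its left, z up, the work surface at z = 0. Lengths are in m, angles in rad, forces in N, time in s.
With the tool pointing down it reaches from about 0.275 to 0.75 m from the base axis. Payload 10.2 kg.
Tool frame: the origin (TCP) lies on the front face of the gripper's body, between the roots of the fingers; the fingertips stand 73 mm ahead of it and the grasp point (between the pads) lies 54 mm ahead of it; x points along the fingers, y is the direction in which the jaws open and shut, and the axes are right-handed (so a half turn about x gives the same grasp; the last joint's range is limited). The gripper opens to 85 mm and grips with 20 to 120 N. Pads are 22 mm wide; open, the fingers measure 114 mm over their backs; the gripper's body (76 mm by 85 mm) begins 54 mm behind the grasp point. The pads swing forward as they close: fully open they stand 13 mm farther back than shut.
Start: joints at [0.922, 0.313, 1.498, -0, 1.331, -0.223], TCP at [0.217, 0.478, 0.304] pointing down, gripper open.
Joint ranges: [-2.94, 2.94], [-0.97, 2.17], [0.19, 2.56], [-1.23, 4.37], [0.02, 3.11], [-2.88, 2.88]. Speed limits (rad/s): [2.39, 2.39, 3.01, 3.14, 3.14, 3.14].

## Interface

Orientations are given as a unit quaternion [x, y, z, w].
In Python, from station import sensors, imaging, order gives the robot as it stands. The module is installed in compiled form; this text tells all that it offers.
- The arm moves only by the tool play_rows, never from a script. Its argument "targets" is a list of rows, each an object of numbers: "grip": the finger opening in cm, from 0 to 8.54; "x", "y", "z": the shift along the tool's x, y, z in cm; "ax", "ay", "az": the turn, a rotation vector about the tool's x, y, z in degrees. In form: [{"grip": .., "x": .., "y": .., "z": .., "ax": .., "ay": .., "az": ..}, ...]. A call has 1 to 8 rows; each row is the pose to reach, as a shift and turn from the pose commanded when the call began, along the tool's axes at that moment; what a row does not reach only later rows make up. A row lasts 1/12 s, in which the tool goes at most 41.7 mm and 7.16 degrees, less where a joint would pass 70% of its speed; a pose out of reach is approached as far as the arm can. A call with a gripper value outside its range is refused whole. The fingers move at their own pace and stop on an object; "force" is the grip in N (left out, the last holds). Time passes only in rows, so rows that repeat a pose let the fingers close. It gives the time, the measured TCP pose, the force and the opening at its end, in the units of the state.
- sensors.get_state(): the state, without advancing time (a new reading comes with each control period).
- imaging.grab_frame(name): name is "side" or "top" or "wrist"; returns a dict with "image" (384x512x3 uint8, red, green, blue), "range_z" (384x512 float32, m along the optical axis (not along the pixel's ray), 0 where there is no reading), "K" (3x3 intrinsics, pixels), "camera_from_world" (4x4, takes a point from world to camera coordinates). Camera axes: x right, y down, z forward; pixel columns grow to the right and rows downward; lengths in m; the calibration is good to about 2 mm. A picture is of the moment at which its call begins.
- order.hand_in(): hands the job in, once; it reports no verdict.
The state is a dict: "clock": time; "qpos": joint angles; "joint_vel": joint speeds; "joint_efforts": joint torques, N m; "eef_pos": TCP position; "tool_rot": TCP orientation; "ft_force": force on the tool from outside, world axes, zero at the start; "wrist_torque": the same for the moment, N m; "width": finger opening in m.
Only numpy, scipy, OpenCV 4.12 (cv2) and the standard library are available. Lean on these libraries where they do the work, as an engineer would, in place of code of your own. Each camera call takes 0.05 s, during which the arm holds its last target.

## Working session

There is one attempt and no reset: what is moved stays moved. The work goes in short steps, Python scripts to look and compute and a tool call to move; the robot and the scene stay as the last step left them, time stands still between calls to the robot, and variables do not carry over. Pictures are saved under pics/ and viewed, and the job is handed in when it is done.

Besides the shell and the picture viewer there is one more tool, called after ">>>" in YAML: its name, and indented under it one key for each argument. play_rows: Moves the arm, as the interface text tells. Its arguments: {"type":"object","properties":{"targets":{"type":"array"},"force":{"type":"number"}},"required":["targets"]}

```bash
mkdir -p pics; ls
cat > h.py <<'E'
import numpy as np, cv2
from station import sensors, imaging, order
def grab(n,fn=None):
    f=imaging.grab_frame(n)
    np.savez(f'{n}.npz',**{k:np.array(v) for k,v in f.items()})
    if fn: cv2.imwrite(f'pics/{fn}.png',cv2.cvtColor(f['image'],cv2.COLOR_RGB2BGR))
    return f
def ray(f,u,v,z):
    K=f['K'];T=f['camera_from_world'];R=T[:3,:3];t=T[:3,3]
    c=-R.T@t; d=R.T@np.linalg.inv(K)@np.array([u,v,1.])
    return c+d*(z-c[2])/d[2]
def proj(f,p):
    T=f['camera_from_world'];q=T[:3,:3]@np.array(p)+T[:3,3];q=f['K']@q;return q[:2]/q[2]
def pt(f,u,v):
    T=f['camera_from_world'];d=f['range_z'][v,u];q=np.linalg.inv(f['K'])@np.array([u,v,1.])*d
    return T[:3,:3].T@(q-T[:3,3])
E
python3 - <<'E'
from h import *
for n in ['side','top','wrist']:
    f=grab(n,n+'0'); T=f['camera_from_world'];print(n,f['K'].round(1).tolist(),(-T[:3,:3].T@T[:3,3]).round(3))
print(sensors.get_state())
E
```

```text
pics
side [[426.9, 0.0, 250.9], [0.0, 426.9, 192.9], [0.0, 0.0, 1.0]] [0.423 0.864 0.901]
top [[461.9, 0.0, 254.5], [0.0, 461.9, 189.1], [0.0, 0.0, 1.0]] [ 0.43  -0.019  1.476]
wrist [[330.0, 0.0, 255.6], [0.0, 330.0, 192.5], [0.0, 0.0, 1.0]] [0.15  0.508 0.374]
{'clock': 0.15, 'qpos': array([ 9.21572349e-01,  3.13350344e-01,  1.49824218e+00, -3.99926841e-06,
        1.33097420e+00, -2.23409359e-01]), 'joint_vel': array([ 0.00094371, -0.00133843, -0.00265917,  0.00018222, -0.00019562,
        0.00020951]), 'joint_efforts': array([-1.19707697e-04, -4.12368214e+01, -2.59792453e+01, -2.03410236e-04,
        3.29238188e-03,  3.93270483e-08]), 'eef_pos': array([0.21680545, 0.47802092, 0.3034594 ]), 'tool_rot': array([ 0.14910035,  0.69128511, -0.14972576,  0.69099652]), 'ft_force': array([-0.77740982, -1.02719032,  0.77175426]), 'wrist_torque': array([-0.03681501,  0.0444619 ,  0.03306024]), 'width': 0.08570410834244178}
```

View pics/side0.png

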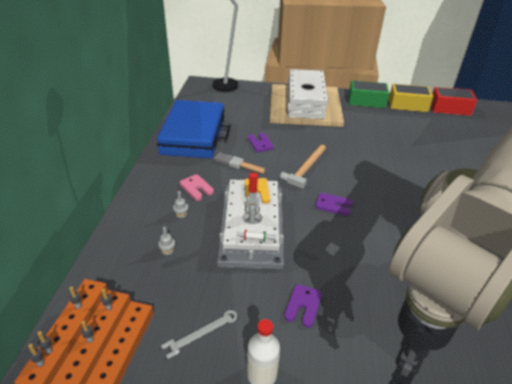

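View pics/top0.png

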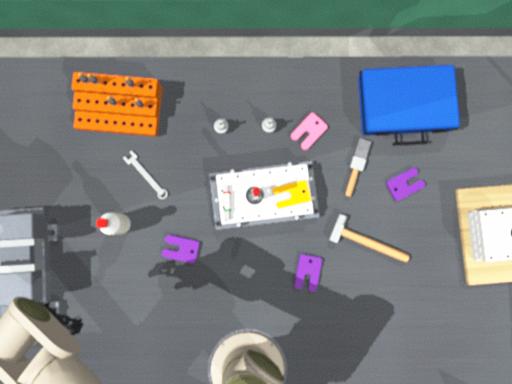

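View pics/wrist0.png

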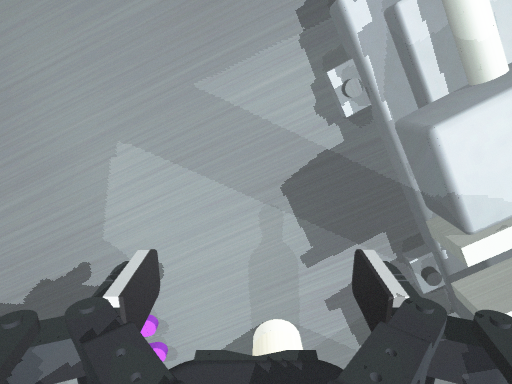

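The top view shows the cover at about (262,194), the lever's red grip at (256,192) and the yellow washer at (290,193), with the fixture's +x pointing image-left (about world +y). I'll zoom in and measure.

Run:
```python
from h import *
class F(dict): pass
for n,(x0,y0,x1,y1) in {'top':(195,150,335,240),'side':(205,160,300,275)}.items():
    f=np.load(n+'.npz'); im=f['image'][y0:y1,x0:x1]
    s=min(800/(x1-x0),600/(y1-y0)); s=int(s)
    cv2.imwrite(f'pics/{n}z0.png',cv2.cvtColor(cv2.resize(im,None,fx=s,fy=s,interpolation=cv2.INTER_CUBIC),cv2.COLOR_RGB2BGR)); print(n,s)
    h=cv2.cvtColor(f['image'],cv2.COLOR_RGB2HSV)
    m=cv2.inRange(h,(18,120,100),(34,255,255)); m[:y0]=0;m[y1:]=0;m[:,:x0]=0;m[:,x1:]=0
    for c in cv2.findContours(m,cv2.RETR_EXTERNAL,cv2.CHAIN_APPROX_NONE)[0]:
        if cv2.contourArea(c)<5: continue
        P=np.array([ray(f,*p,0.077)[:2] for p in c[:,0].astype(float)])
        print(n,cv2.contourArea(c),cv2.boundingRect(c),P.mean(0).round(4),cv2.minAreaRect((P*1000).astype(np.float32)))
    r=cv2.inRange(h,(0,150,100),(8,255,255))|cv2.inRange(h,(172,150,100),(180,255,255)); r[:y0]=0;r[y1:]=0;r[:,:x0]=0;r[:,x1:]=0
    for c in cv2.findContours(r,cv2.RETR_EXTERNAL,cv2.CHAIN_APPROX_NONE)[0]: print('red',cv2.contourArea(c),cv2.boundingRect(c))
f=np.load('top.npz')
# depth-based cover top & fixtures
T=f['camera_from_world'];K=f['K']
v,u=np.mgrid[150:240,195:335];d=f['range_z'][150:240,195:335]
q=np.stack([(u-K[0,2])/K[0,0]*d,(v-K[1,2])/K[1,1]*d,d],-1)
w=(q-T[:3,3])@T[:3,:3]
m=((w[...,2]>0.056)&(w[...,2]<0.073)).astype(np.uint8)
cs=cv2.findContours(m,cv2.RETR_EXTERNAL,cv2.CHAIN_APPROX_NONE)[0]; c=max(cs,key=cv2.contourArea)
print('cover',[ (w[p[1],p[0]]).round(3).tolist() for p in cv2.boxPoints(cv2.minAreaRect(c)).astype(int).clip(0,[139,89])])
P=np.array([ray(f,p[0]+195.,p[1]+150.,0.065)[:2] for p in c[:,0]])
print(cv2.minAreaRect((P*1000).astype(np.float32)))
m=w[...,2]>0.1; print('high',m.sum(), w[m].mean(0), w[m].max(0))
```

```text
top 5
top 546.0 (273, 180, 38, 28) [ 0.5376 -0.1322] ((538.6779174804688, -134.61102294921875), (66.09635925292969, 106.46060180664062), 13.262839317321777)
red 25.5 (254, 188, 5, 8)
side 5
side 184.0 (258, 178, 12, 25) [ 0.5182 -0.1379] ((519.430419921875, -135.96612548828125), (30.291276931762695, 115.66504669189453), 12.795746803283691)
side 29.5 (245, 178, 4, 18) [ 0.5708 -0.1437] ((570.6527709960938, -143.36050415039062), (9.369623184204102, 82.82865905761719), 9.072644233703613)
red 115.5 (249, 173, 9, 19)
cover [[0.602, 0.106, 0.021], [0.637, -0.187, 0.02], [0.481, -0.203, 0.026], [0.447, 0.085, 0.032]]
((536.6199951171875, -50.654541015625), (152.94725036621094, 282.12445068359375), 6.698136806488037)
high 144 [ 0.50502815 -0.02444249  0.50185115] [ 0.55335871 -0.01208563  1.47575072]
```

View pics/topz0.png

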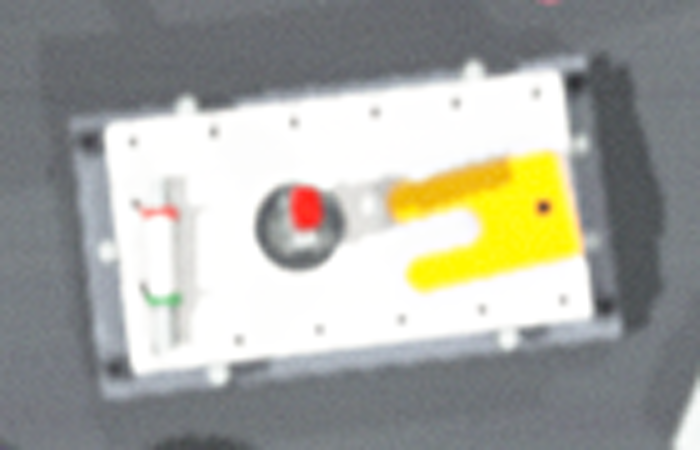

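View pics/sidez0.png

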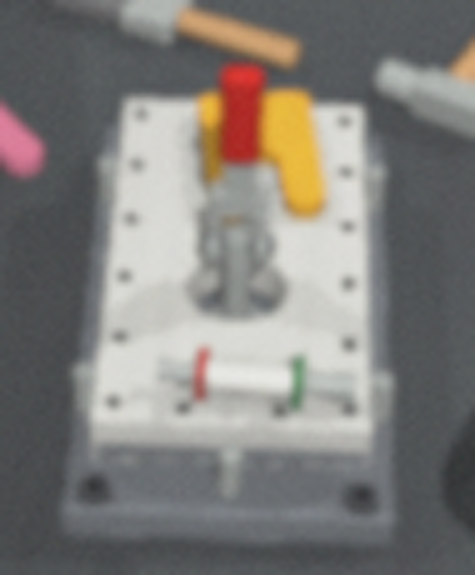

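```bash
cat >> h.py <<'E'
from scipy.spatial.transform import Rotation as Rn
S=np.array([0.5331,-0.0209]); FX=np.array([-0.1167,0.9932]); FY=np.array([-0.9932,-0.1167])
FA=np.degrees(np.arctan2(FX[1],FX[0]))
def fw(x,y,z): p=S+x*FX+y*FY; return np.array([p[0],p[1],z])
def Rt(yaw=0,tilt=0,flip=False):
    # tool z along fixture x rotated by yaw(deg); tilt(deg): fingers point forward(+fx), body back
    a=np.radians(FA+yaw); fx=np.array([np.cos(a),np.sin(a),0]); t=np.radians(tilt); up=np.array([0,0,1.])
    x=-up*np.cos(t)+fx*np.sin(t); z=fx*np.cos(t)+up*np.sin(t); 
    if flip: z=-z
    return np.column_stack([x,np.cross(z,x),z])
def rel(p,R,st=None):
    st=st or sensors.get_state(); R0=Rn.from_quat(st['tool_rot']).as_matrix()
    d=R0.T@(p-st['eef_pos'])*100; r=np.degrees(Rn.from_matrix(R0.T@R).as_rotvec())
    print('shift',d.round(2),'rot',r.round(2))
def tofix(p): d=np.array(p)[:2]-S; return np.array([d@FX,d@FY,p[2]])
E
python3 - <<'E'
from h import *
st=sensors.get_state(); R0=Rn.from_quat(st['tool_rot']).as_matrix(); print(R0.round(3).tolist())
w=np.load('wrist.npz');T=w['camera_from_world'];c=-T[:3,:3].T@T[:3,3]
print('cam in tool',(R0.T@(c-st['eef_pos'])).round(3),'cam zaxis in tool',(R0.T@T[2,:3]).round(3))
f=np.load('top.npz')
print('bore zoom centre',tofix(ray(f,255,195.2,0.065)).round(4))
# grip red centre top
print('red top', tofix(ray(f,256.2,191.7,0.2)).round(4))
s=np.load('side.npz'); print('red in side proj upright', proj(s,fw(0,0,.2175)),proj(s,fw(0,0,.1555)),proj(f,fw(0,0,.2175)), 'bore side', proj(s,fw(0,0,.065)), proj(f,fw(0,0,.065)))
# washer depth mean ray
for a in (Rt(0,0),Rt(0,0,True),Rt(0,30),Rt(0,30,True)): print(np.degrees(Rn.from_matrix(R0.T@a).as_rotvec()).round(1))
E
```

```text
[[-0.001, 0.413, 0.911], [-0.001, 0.911, -0.413], [-1.0, -0.001, -0.0]]
cam in tool [-0.07   0.    -0.073] cam zaxis in tool [ 0.958 -0.     0.288]
bore zoom centre [-0.0034 -0.0012  0.065 ]
red top [-0.0062 -0.0006  0.2   ]
red in side proj upright [254.06716606 175.1503763 ] [253.53380371 193.23954488] [254.00143918 191.65803224] bore side [252.81762305 217.52905973] [253.94898798 195.72168239]
[-1.211e+02 -1.000e-01  0.000e+00]
[58.9  0.   0.1]
[-117.8  -17.9   31.6]
[57.5 27.3 15.5]
```

Run:
```python
from h import *
W=np.array([0.5387,-0.1346]);a=np.radians(103.26);wx=np.array([np.cos(a),np.sin(a)])
g=W-0.033*wx
R=Rt(103.26-FA,30,True)
p=np.array([*g,0.071])-0.054*R[:,0]; print('grip TCP',p)
p[2]+=0.16; rel(p,R)
```

```text
grip TCP [ 0.55246222 -0.19300035  0.11776537]
shift [  2.6  -47.24  58.29] rot [51.09 27.88 13.75]
```

>>> play_rows:
  targets:
    - {"grip": 8.54, "x": -3, "y": -2, "z": 2}
    - {"grip": 8.54, "x": -5, "y": -5, "z": 6, "ax": 5}
    - {"grip": 8.54, "x": -5, "y": -8, "z": 9, "ax": 10}
    - {"grip": 8.54, "x": -5, "y": -11, "z": 12, "ax": 15}
    - {"grip": 8.54, "x": -5, "y": -13, "z": 15, "ax": 20}
    - {"grip": 8.54, "x": -5, "y": -15, "z": 18, "ax": 25}
    - {"grip": 8.54, "x": -5, "y": -18, "z": 21, "ax": 30}
    - {"grip": 8.54, "x": -5, "y": -20, "z": 24, "ax": 35}

```text
$.targets[0]: bad value
```

Run:
```python
from h import *
st=sensors.get_state(); print(st['clock'],st['eef_pos'],st['qpos'].round(2),st['ft_force'].round(1))
W=np.array([0.5387,-0.1346]);a=np.radians(103.26);wx=np.array([np.cos(a),np.sin(a)])
g=W-0.033*wx
R=Rt(103.26-FA,30,True)
p=np.array([*g,0.071])-0.054*R[:,0]
p[2]+=0.18; rel(p,R)
```

```text
0.15 [0.21680545 0.47802092 0.3034594 ] [ 0.92  0.31  1.5  -0.    1.33 -0.22] [-0.8 -1.   0.8]
shift [  0.6  -47.24  58.29] rot [51.09 27.88 13.75]
```

>>> play_rows:
  targets:
    - {"grip": 8.5, "x": -3, "y": -2, "z": 2, "ax": 0, "ay": 0, "az": 0}
    - {"grip": 8.5, "x": -5, "y": -5, "z": 6, "ax": 5, "ay": 0, "az": 0}
    - {"grip": 8.5, "x": -5, "y": -8, "z": 9, "ax": 10, "ay": 0, "az": 0}
    - {"grip": 8.5, "x": -5, "y": -11, "z": 12, "ax": 15, "ay": 0, "az": 0}
    - {"grip": 8.5, "x": -5, "y": -13, "z": 15, "ax": 20, "ay": 0, "az": 0}
    - {"grip": 8.5, "x": -5, "y": -15, "z": 18, "ax": 25, "ay": 0, "az": 0}
    - {"grip": 8.5, "x": -5, "y": -18, "z": 21, "ax": 30, "ay": 0, "az": 0}
    - {"grip": 8.5, "x": -5, "y": -20, "z": 24, "ax": 35, "ay": 0, "az": 0}

```text
clock: 0.82
eef_pos: [0.3527, 0.1947, 0.354]
tool_rot: [0.352, 0.613, -0.352, 0.613]
ft_force: [1.2, 1.0, 0.5]
width: 0.0848
```

Run:
```python
from h import *
st=sensors.get_state(); print(st['clock'],st['eef_pos'],st['qpos'].round(2),st['ft_force'].round(1))
W=np.array([0.5387,-0.1346]);a=np.radians(103.26);wx=np.array([np.cos(a),np.sin(a)])
g=W-0.033*wx
R=Rt(103.26-FA,30,True)
p=np.array([*g,0.071])-0.054*R[:,0]
p[2]+=0.18; rel(p,R)
```

```text
0.8167 [0.35272539 0.19468582 0.35396726] [ 0.21 -0.    1.74 -0.    1.41 -0.32] [1.2 1.  0.5]
shift [ 5.63 -2.35 43.55] rot [16.7  29.78  4.48]
```

>>> play_rows:
  targets:
    - {"grip": 8.5, "x": 0, "y": 0, "z": 4, "ax": 2, "ay": 4, "az": 0.6}
    - {"grip": 8.5, "x": 0, "y": -0.3, "z": 8, "ax": 4, "ay": 7.4, "az": 1.1}
    - {"grip": 8.5, "x": 0, "y": -0.6, "z": 12, "ax": 6, "ay": 11, "az": 1.7}
    - {"grip": 8.5, "x": 0, "y": -0.9, "z": 16, "ax": 8, "ay": 15, "az": 2.2}
    - {"grip": 8.5, "x": 0, "y": -1.2, "z": 20, "ax": 10, "ay": 18.5, "az": 2.8}
    - {"grip": 8.5, "x": 0, "y": -1.5, "z": 24, "ax": 12, "ay": 22, "az": 3.4}
    - {"grip": 8.5, "x": 0, "y": -1.7, "z": 28, "ax": 14, "ay": 26, "az": 4}
    - {"grip": 8.5, "x": 0, "y": -2, "z": 32, "ax": 16.7, "ay": 29.8, "az": 4.5}

```text
clock: 1.48
eef_pos: [0.499, -0.0909, 0.3538]
tool_rot: [0.538, 0.68, -0.309, 0.391]
ft_force: [0.4, 1.0, 1.0]
width: 0.0851
```

Run:
```python
from h import *
st=sensors.get_state(); print(st['clock'],st['eef_pos'],st['qpos'].round(2),st['ft_force'].round(1))
W=np.array([0.5387,-0.1346]);a=np.radians(103.26);wx=np.array([np.cos(a),np.sin(a)])
g=W-0.033*wx
R=Rt(103.26-FA,30,True)
p=np.array([*g,0.071])-0.054*R[:,0]
p[2]+=0.10; rel(p,R)
```

```text
1.4833 [ 0.49897051 -0.09093378  0.35378013] [-0.55  0.35  1.38  0.38  1.78 -0.77] [0.4 1.  1. ]
shift [ 6.13  2.84 16.5 ] rot [ 0.12 -0.22  0.04]
```

>>> play_rows:
  targets:
    - {"grip": 8.5, "x": 0, "y": 1, "z": 4, "ax": 0, "ay": 0, "az": 0}
    - {"grip": 8.5, "x": 1, "y": 2, "z": 8, "ax": 0, "ay": 0, "az": 0}
    - {"grip": 8.5, "x": 3, "y": 2.8, "z": 12, "ax": 0, "ay": 0, "az": 0}
    - {"grip": 8.5, "x": 5, "y": 2.8, "z": 15, "ax": 0, "ay": 0, "az": 0}
    - {"grip": 8.5, "x": 6.1, "y": 2.8, "z": 16.5, "ax": 0, "ay": 0, "az": 0}
    - {"grip": 8.5, "x": 6.1, "y": 2.8, "z": 16.5, "ax": 0, "ay": 0, "az": 0}

```text
clock: 1.98
eef_pos: [0.5511, -0.1923, 0.2138]
tool_rot: [0.537, 0.682, -0.31, 0.389]
ft_force: [-0.1, 1.1, -0.0]
width: 0.085
```

Run:
```python
from h import *
st=sensors.get_state(); print(st['clock'],st['eef_pos'],st['qpos'].round(2),st['ft_force'].round(1))
f=grab('wrist','wrist1')
h=cv2.cvtColor(f['image'],cv2.COLOR_RGB2HSV)
m=cv2.inRange(h,(18,120,60),(34,255,255))
c=max(cv2.findContours(m,cv2.RETR_EXTERNAL,cv2.CHAIN_APPROX_NONE)[0],key=cv2.contourArea)
P=np.array([ray(f,*p,0.077)[:2] for p in c[:,0].astype(float)])
print(cv2.minAreaRect((P*1000).astype(np.float32)), cv2.boundingRect(c))
```

```text
1.9833 [ 0.55111124 -0.19234305  0.21381672] [-0.64  0.66  1.27  0.33  1.63 -0.92] [-0.1  1.1 -0. ]
((538.5025024414062, -135.7931365966797), (70.18362426757812, 108.19895935058594), 13.278406143188477) (206, 157, 103, 153)
```

View pics/wrist1.png

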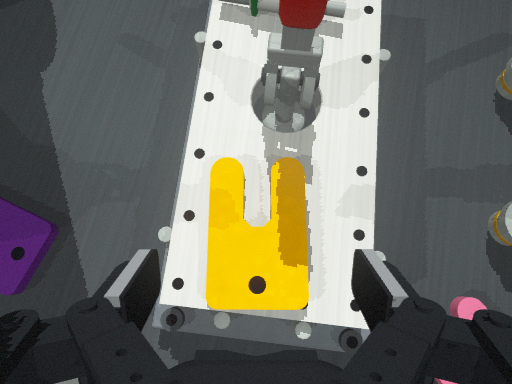

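The wrist view shows the washer unobstructed (206–309, 157–310), measuring 70 × 108 mm as it should, and the bore at about (286,100). Next I'll measure the bore and the cover's edges from this view.

Run:
```python
from h import *
f=np.load('wrist.npz')
im=f['image'][55:145,230:345]
cv2.imwrite('pics/w1z.png',cv2.cvtColor(cv2.resize(im,None,fx=6,fy=6,interpolation=cv2.INTER_CUBIC),cv2.COLOR_RGB2BGR))
g=cv2.GaussianBlur(cv2.cvtColor(f['image'],cv2.COLOR_RGB2GRAY),(3,3),0).astype(float)
# radial edge search round the bore in the plane z=.065 from estimated stud
c=np.array([S[0],S[1]])
for it in range(4):
    pts=[]
    for a in np.arange(0,360,4):
        if -62<a-180<62 and False: continue
        rr=np.arange(.024,.036,.00025); d=FX*np.cos(np.radians(a))+FY*np.sin(np.radians(a))
        uv=np.array([proj(f,[*(c+r*d),.065]) for r in rr]).astype(np.float32)
        v=cv2.remap(g.astype(np.float32),uv[:,0].copy(),uv[:,1].copy(),cv2.INTER_LINEAR).ravel()
        dv=np.convolve(v,[1]*4+[-1]*4,'valid'); i=dv.argmax()
        if dv[i]>120: pts.append((a,*(c+rr[i+4]*d)))
    P=np.array(pts); A=np.column_stack([2*P[:,1:],np.ones(len(P))]); 
    k=np.ones(len(P),bool)
    for _ in range(6):
        s=np.linalg.lstsq(A[k],(P[k,1:]**2).sum(1),rcond=None)[0]; r=np.sqrt(s[2]+s[0]**2+s[1]**2)
        e=abs(np.hypot(*(P[:,1:]-s[:2]).T)-r); k=e<max(.0008,np.median(e)*1.5)
    print(len(P),k.sum(),s[:2],r, tofix([*s[:2],0])); c=s[:2]
print(P[k,0])
# side edges of cover at z=.065
for row in (60,120,180,230):
    v=g[row]; cols=np.arange(512)
    br=np.where(v[120:420]>170)[0]+120
    l,r_=br.min(),br.max(); print(row,l,r_,tofix(ray(f,l,row,.065)).round(4),tofix(ray(f,r_,row,.065)).round(4))
```

```text
57 48 [ 0.53685054 -0.02402756] 0.02933697454200635 [-0.00354398 -0.00336005  0.        ]
54 48 [ 0.53689466 -0.02411274] 0.029305930408739404 [-0.00363373 -0.00339393  0.        ]
54 48 [ 0.53691216 -0.02414142] 0.02930665322987943 [-0.00366425 -0.00340796  0.        ]
54 48 [ 0.53691053 -0.02417195] 0.029300678169015718 [-0.00369439 -0.00340279  0.        ]
[ 16.  52.  56.  60.  64.  68.  72.  76.  80.  84.  88.  92.  96. 100.
 104. 108. 112. 116. 120. 124. 128. 132. 136. 140. 144. 216. 220. 224.
 228. 232. 236. 240. 244. 248. 252. 256. 260. 264. 268. 272. 276. 280.
 284. 288. 292. 296. 300. 340.]
60 202 378 [0.0247 0.071  0.065 ] [ 0.0413 -0.0777  0.065 ]
120 191 377 [-0.0312  0.0714  0.065 ] [-0.0144 -0.0784  0.065 ]
180 180 375 [-0.0822  0.0718  0.065 ] [-0.0652 -0.0783  0.065 ]
230 160 373 [-0.1223  0.0802  0.065 ] [-0.1042 -0.078   0.065 ]
```

View pics/w1z.png

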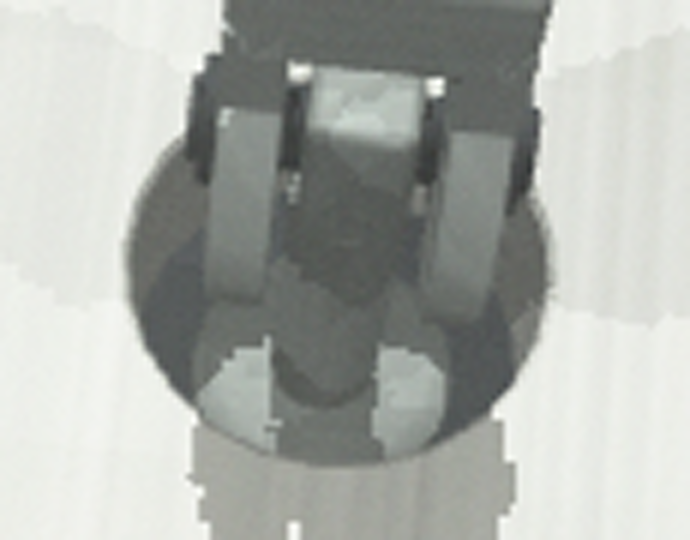

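```bash
sed -i 's/^S=.*; FX/S=np.array([0.5369,-0.0242]); FX/' h.py
python3 - <<'E'
from h import *
W=np.array([0.5385,-0.1358]);a=np.radians(103.28);wx=np.array([np.cos(a),np.sin(a)])
print('mid',tofix([*W,0]),'slot',tofix([*(W+.012*wx),0]))
g=W-0.032*wx
R=Rt(103.28-FA,30,True)
p=np.array([*g,0])-0.066*R[:,0]; p[2]=.138; print(p);rel(p,R)
p[2]=.128; rel(p,R)
E
```

```text
mid [-0.11102784  0.0114346   0.        ] slot [-0.09910646  0.01280942  0.        ]
[ 0.55343115 -0.19906184  0.138     ]
shift [6.43 0.02 4.63] rot [ 0.08 -0.21  0.2 ]
shift [7.29 0.02 5.14] rot [ 0.08 -0.21  0.2 ]
```

>>> play_rows:
  targets:
    - {"grip": 8.5, "x": 2, "y": 0, "z": 2.5, "ax": 0, "ay": 0, "az": 0}
    - {"grip": 8.5, "x": 4, "y": 0, "z": 4, "ax": 0, "ay": 0, "az": 0}
    - {"grip": 8.5, "x": 5.4, "y": 0, "z": 4.6, "ax": 0, "ay": 0, "az": 0}
    - {"grip": 8.5, "x": 6.4, "y": 0, "z": 4.6, "ax": 0, "ay": 0, "az": 0}
    - {"grip": 8.5, "x": 6.4, "y": 0, "z": 4.6, "ax": 0, "ay": 0, "az": 0}
    - {"grip": 8.5, "x": 6.4, "y": 0, "z": 4.6, "ax": 0, "ay": 0, "az": 0}

```text
clock: 2.53
eef_pos: [0.5543, -0.1985, 0.1419]
tool_rot: [0.536, 0.68, -0.309, 0.394]
ft_force: [0.4, -0.2, 0.4]
width: 0.0849
```

Run:
```python
from h import *
st=sensors.get_state(); print(st['clock'],st['eef_pos'],st['ft_force'].round(1),st['width'])
f=grab('wrist','wrist2'); f=grab('side','side2')
im=f['image'][150:280,200:340]
cv2.imwrite('pics/side2z.png',cv2.cvtColor(cv2.resize(im,None,fx=4,fy=4,interpolation=cv2.INTER_CUBIC),cv2.COLOR_RGB2BGR))
```

```text
2.5333 [ 0.55434094 -0.19847697  0.14189086] [ 0.4 -0.2  0.4] 0.08489899397428412
```

View pics/wrist2.png

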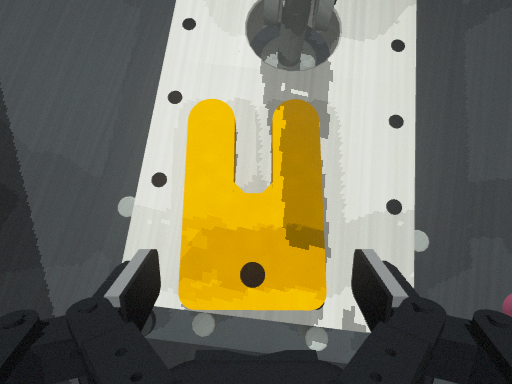

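View pics/side2z.png

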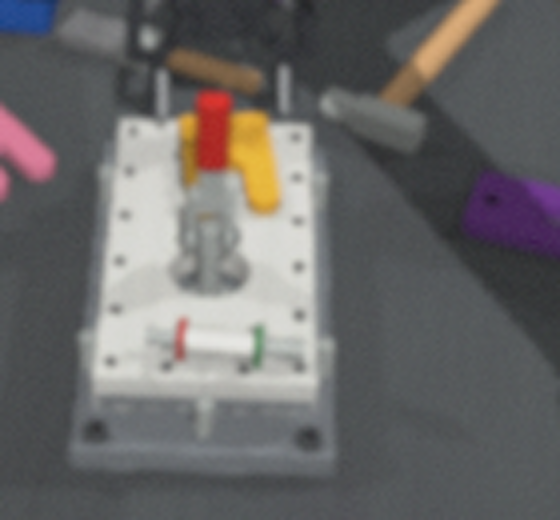

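>>> play_rows:
  targets:
    - {"grip": 8.5, "x": 0.2, "y": 0, "z": 0.1, "ax": 0, "ay": 0, "az": 0}
    - {"grip": 8.5, "x": 0.4, "y": 0, "z": 0.2, "ax": 0, "ay": 0, "az": 0}
    - {"grip": 8.5, "x": 0.5, "y": 0, "z": 0.3, "ax": 0, "ay": 0, "az": 0}
    - {"grip": 8.5, "x": 0.5, "y": 0, "z": 0.3, "ax": 0, "ay": 0, "az": 0}

```text
clock: 2.97
eef_pos: [0.5538, -0.1992, 0.1341]
tool_rot: [0.536, 0.68, -0.309, 0.392]
ft_force: [0.4, 0.3, -0.3]
width: 0.0852
```

>>> play_rows:
  targets:
    - {"grip": 8.5, "x": 0.1, "y": 0, "z": 0.05, "ax": 0, "ay": 0, "az": 0}
    - {"grip": 8.5, "x": 0.2, "y": 0, "z": 0.1, "ax": 0, "ay": 0, "az": 0}
    - {"grip": 8.5, "x": 0.3, "y": 0, "z": 0.15, "ax": 0, "ay": 0, "az": 0}
    - {"grip": 8.5, "x": 0.3, "y": 0, "z": 0.15, "ax": 0, "ay": 0, "az": 0}

```text
clock: 3.3
eef_pos: [0.5538, -0.1989, 0.1306]
tool_rot: [0.536, 0.68, -0.309, 0.392]
ft_force: [0.8, -0.2, -0.8]
width: 0.0853
```

Run:
```python
from h import *
f=grab('wrist','wrist3')
T=f['camera_from_world'];K=f['K'];v,u=np.mgrid[0:384,0:512];d=f['range_z']
q=np.stack([(u-K[0,2])/K[0,0]*d,(v-K[1,2])/K[1,1]*d,d],-1); w=(q-T[:3,3])@T[:3,:3]
st=sensors.get_state();R0=Rn.from_quat(st['tool_rot']).as_matrix(); t=(w-st['eef_pos'])@R0
for (a,b,c,e) in ((100,230,175,340),(340,230,420,340)):
    W=w[b:e,a:c].reshape(-1,3);Tt=t[b:e,a:c].reshape(-1,3);g=cv2.cvtColor(f['image'],cv2.COLOR_RGB2GRAY)[b:e,a:c].ravel()
    m=(d[b:e,a:c].ravel()>0)&(g<75)&(W[:,2]>.068)
    # max tool x reach within finger region
    x=Tt[m]; print(m.sum(), np.percentile(x[:,0],[50,90,97,99.5]).round(4), 'min world z',np.percentile(W[m][:,2],[.5,3,10]).round(4)); k=x[:,0]>np.percentile(x[:,0],97); print(x[k].mean(0).round(4))
for p in ((145,255),(155,255),(120,300),(365,255),(390,300)): print(p,t[p[1],p[0]].round(4),w[p[1],p[0]].round(4))
```

```text
3436 [0.0303 0.0503 0.056  0.0587] min world z [0.0773 0.0817 0.0879]
[ 0.0576 -0.0421  0.0004]
3774 [0.0277 0.0494 0.0552 0.0581] min world z [0.0783 0.0824 0.0887]
[ 0.0568  0.043  -0.0004]
(145, 255) [ 0.0493 -0.0438 -0.0113] [ 0.5032 -0.1756  0.0938]
(155, 255) [ 0.0555 -0.0418 -0.0081] [ 0.505  -0.1748  0.0868]
(120, 300) [ 0.0219 -0.0433 -0.0095] [ 0.5073 -0.1903  0.1165]
(365, 255) [ 0.0494  0.0444 -0.011 ] [ 0.589  -0.1552  0.0935]
(390, 300) [ 0.0223  0.0441 -0.0089] [ 0.5923 -0.1702  0.1159]
```

View pics/wrist3.png

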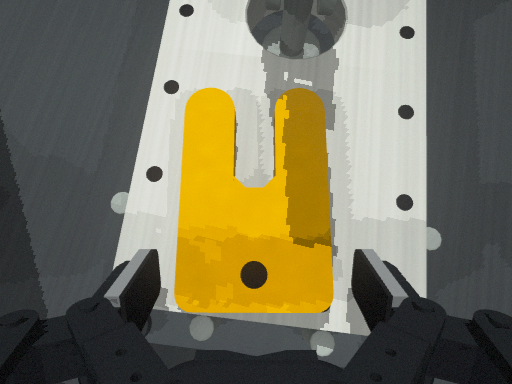

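>>> play_rows:
  targets:
    - {"grip": 8.5, "x": 0.2, "y": 0, "z": 0, "ax": 0, "ay": 0, "az": 0}
    - {"grip": 8.5, "x": 0.45, "y": 0, "z": -0.08, "ax": 0, "ay": 0, "az": 0}
    - {"grip": 8.5, "x": 0.45, "y": 0, "z": -0.08, "ax": 0, "ay": 0, "az": 0}
    - {"grip": 7.6, "x": 0.45, "y": 0, "z": -0.08, "ax": 0, "ay": 0, "az": 0}
    - {"grip": 7.3, "x": 0.45, "y": 0, "z": -0.08, "ax": 0, "ay": 0, "az": 0}
    - {"grip": 7.3, "x": 0.45, "y": 0, "z": -0.08, "ax": 0, "ay": 0, "az": 0}
  force: 30

```text
clock: 3.85
eef_pos: [0.5532, -0.1961, 0.1275]
tool_rot: [0.536, 0.68, -0.309, 0.393]
ft_force: [-0.0, -0.4, 1.4]
width: 0.073
```

Run:
```python
from h import *
st=sensors.get_state(); print(st['clock'],st['eef_pos'],st['ft_force'].round(1),st['width'],st['wrist_torque'].round(2))
f=grab('wrist','wrist4')
T=f['camera_from_world'];K=f['K'];v,u=np.mgrid[0:384,0:512];d=f['range_z']
q=np.stack([(u-K[0,2])/K[0,0]*d,(v-K[1,2])/K[1,1]*d,d],-1); w=(q-T[:3,3])@T[:3,:3]
R0=Rn.from_quat(st['tool_rot']).as_matrix(); t=(w-st['eef_pos'])@R0
for (a,b,c,e) in ((100,220,175,340),(340,220,420,340)):
    W=w[b:e,a:c].reshape(-1,3);Tt=t[b:e,a:c].reshape(-1,3);g=cv2.cvtColor(f['image'],cv2.COLOR_RGB2GRAY)[b:e,a:c].ravel()
    m=(d[b:e,a:c].ravel()>0)&(g<75)&(W[:,2]>.068)
    x=Tt[m]; print(m.sum(), np.percentile(x[:,0],[50,90,97,99.5]).round(4), 'min world z',np.percentile(W[m][:,2],[.5,3,10]).round(4))
```

```text
3.85 [ 0.55317777 -0.19608601  0.127462  ] [-0.  -0.4  1.4] 0.0730139285149057 [-0.21 -0.07 -0.02]
4324 [0.0193 0.0494 0.0561 0.0609] min world z [0.0762 0.0796 0.0859]
4565 [0.0172 0.0475 0.0541 0.0579] min world z [0.0778 0.0814 0.0875]
```

View pics/wrist4.png

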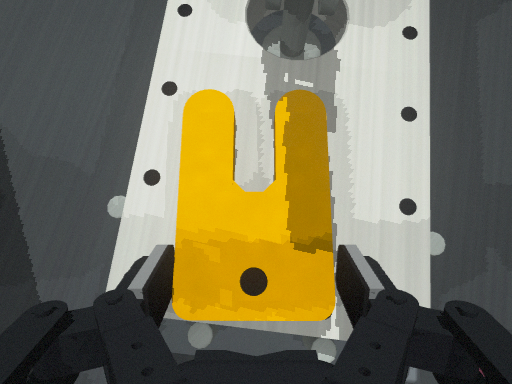

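Nothing is touching yet, and the pads straddle the washer at its rear. Now I'll close on it.

>>> play_rows:
  targets:
    - {"grip": 6.8, "x": 0, "y": 0, "z": 0, "ax": 0, "ay": 0, "az": 0}
    - {"grip": 6.5, "x": 0, "y": 0, "z": 0, "ax": 0, "ay": 0, "az": 0}
    - {"grip": 6.5, "x": 0, "y": 0, "z": 0, "ax": 0, "ay": 0, "az": 0}
    - {"grip": 6.5, "x": 0, "y": 0, "z": 0, "ax": 0, "ay": 0, "az": 0}
    - {"grip": 6.5, "x": 0, "y": 0, "z": 0, "ax": 0, "ay": 0, "az": 0}
  force: 30

```text
clock: 4.32
eef_pos: [0.5532, -0.1963, 0.1278]
tool_rot: [0.536, 0.68, -0.309, 0.393]
ft_force: [-1.5, -1.8, 6.5]
width: 0.0688
```

```bash
cat >> h.py <<'E'
def washer(fn=None,cam='wrist'):
    f=grab(cam,fn); h=cv2.cvtColor(f['image'],cv2.COLOR_RGB2HSV)
    m=cv2.inRange(h,(18,120,60),(34,255,255))
    c=max(cv2.findContours(m,cv2.RETR_EXTERNAL,cv2.CHAIN_APPROX_NONE)[0],key=cv2.contourArea)
    P=np.array([ray(f,*p,0.077)[:2] for p in c[:,0].astype(float)])
    Q=np.array([tofix([*p,0])[:2] for p in P])*1000
    print('washer fix rect',cv2.minAreaRect(Q.astype(np.float32)),cv2.boundingRect(c))
    return f,Q
E
python3 - <<'E'
from h import *
st=sensors.get_state(); print(st['clock'],st['eef_pos'],st['ft_force'].round(1),st['width'],st['wrist_torque'].round(2))
f,Q=washer('wrist5')
W=np.array([0.5385,-0.1358])
E
```

```text
4.3167 [ 0.55319736 -0.19628737  0.12783836] [-1.5 -1.8  6.5] 0.0687737566720551 [-0.13  0.38  0.24]
washer fix rect ((-110.9005126953125, 10.826671600341797), (108.19913482666016, 70.16387176513672), 6.8694329261779785) (175, 89, 163, 231)
```

View pics/wrist5.png

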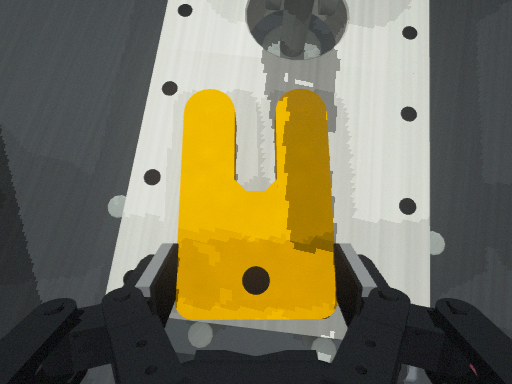

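```bash
cat >> h.py <<'E'
def movewasher(cur,new,dz=0):
    """cur/new: (x mm,y mm,yaw deg) fixture of washer mid; returns rel for TCP"""
    st=sensors.get_state(); p=tofix(st['eef_pos']); da=np.radians(new[2]-cur[2]); c,s=np.cos(da),np.sin(da)
    d=p[:2]-np.array(cur[:2])/1000; d=np.array([[c,-s],[s,c]])@d+np.array(new[:2])/1000
    P=fw(*d,p[2]+dz); R=Rn.from_euler('z',da).as_matrix()@Rn.from_quat(st['tool_rot']).as_matrix()
    rel(P,R,st)
E
python3 - <<'E'
from h import *
movewasher((-110.9,10.8,6.7),(-75,0,0),0.0007)
E
```

```text
shift [ 1.68  0.77 -3.05] rot [ 5.8  -0.    3.35]
```

>>> play_rows:
  targets:
    - {"grip": 6.5, "x": 0.15, "y": 0.1, "z": -0.4, "ax": 0.7, "ay": 0, "az": 0.4}
    - {"grip": 6.5, "x": 0.4, "y": 0.2, "z": -0.8, "ax": 1.5, "ay": 0, "az": 0.85}
    - {"grip": 6.5, "x": 0.65, "y": 0.3, "z": -1.2, "ax": 2.3, "ay": 0, "az": 1.3}
    - {"grip": 6.5, "x": 0.9, "y": 0.4, "z": -1.65, "ax": 3.1, "ay": 0, "az": 1.8}
    - {"grip": 6.5, "x": 1.2, "y": 0.55, "z": -2.15, "ax": 4.1, "ay": 0, "az": 2.35}
    - {"grip": 6.5, "x": 1.45, "y": 0.65, "z": -2.6, "ax": 5, "ay": 0, "az": 2.85}
    - {"grip": 6.5, "x": 1.7, "y": 0.75, "z": -3.05, "ax": 5.8, "ay": 0, "az": 3.35}
    - {"grip": 6.5, "x": 1.7, "y": 0.75, "z": -3.05, "ax": 5.8, "ay": 0, "az": 3.35}

```text
clock: 5.03
eef_pos: [0.5522, -0.1588, 0.1278]
tool_rot: [0.576, 0.648, -0.331, 0.373]
ft_force: [0.8, 2.9, -1.1]
width: 0.0688
```

Run:
```python
from h import *
st=sensors.get_state(); print(st['clock'],st['eef_pos'],st['ft_force'].round(1),st['width'],st['wrist_torque'].round(2))
f,Q=washer('wrist6'); f=grab('top','top6')
im=f['image'][150:240,195:335]
cv2.imwrite('pics/top6z.png',cv2.cvtColor(cv2.resize(im,None,fx=5,fy=5,interpolation=cv2.INTER_CUBIC),cv2.COLOR_RGB2BGR))
```

```text
5.0333 [ 0.55217955 -0.15882313  0.12780555] [ 0.8  2.9 -1.1] 0.06875868422700603 [-0.05 -0.21 -0.08]
washer fix rect ((-72.92277526855469, 0.056964874267578125), (108.30657196044922, 70.07923126220703), 0.10876279324293137) (175, 89, 163, 231)
```

View pics/wrist6.png

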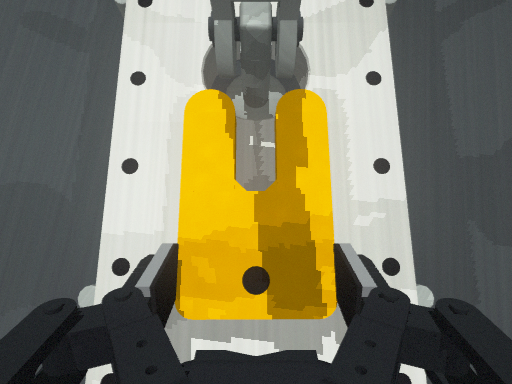

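View pics/top6z.png

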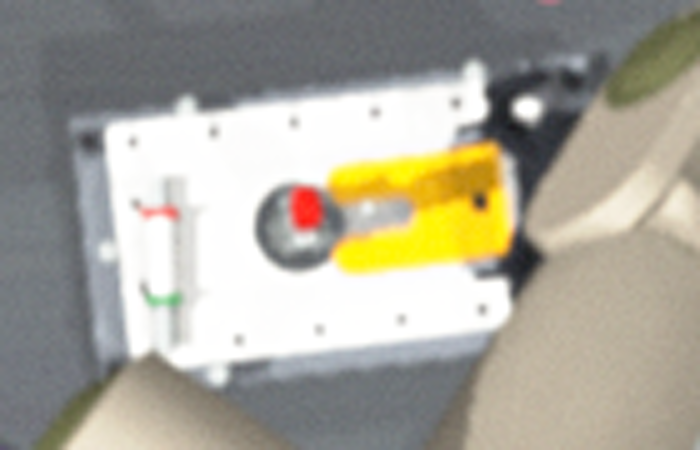

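Well aligned: the slot and the bore are both centred on column 255.5. Next I'll slide the washer forward.

>>> play_rows:
  targets:
    - {"grip": 6.5, "x": 0.3, "y": 0, "z": -0.5, "ax": 0, "ay": 0, "az": 0}
    - {"grip": 6.5, "x": 0.6, "y": 0, "z": -1.05, "ax": 0, "ay": 0, "az": 0}
    - {"grip": 6.5, "x": 0.95, "y": 0, "z": -1.65, "ax": 0, "ay": 0, "az": 0}
    - {"grip": 6.5, "x": 1.3, "y": 0, "z": -2.25, "ax": 0, "ay": 0, "az": 0}
    - {"grip": 6.5, "x": 1.65, "y": 0, "z": -2.85, "ax": 0, "ay": 0, "az": 0}
    - {"grip": 6.5, "x": 2, "y": 0, "z": -3.45, "ax": 0, "ay": 0, "az": 0}
    - {"grip": 6.5, "x": 2.25, "y": 0, "z": -3.9, "ax": 0, "ay": 0, "az": 0}
    - {"grip": 6.5, "x": 2.25, "y": 0, "z": -3.9, "ax": 0, "ay": 0, "az": 0}

```text
clock: 5.8
eef_pos: [0.5467, -0.1141, 0.1278]
tool_rot: [0.575, 0.648, -0.331, 0.373]
ft_force: [0.1, 1.1, -2.6]
width: 0.0686
```

Run:
```python
from h import *
st=sensors.get_state(); print(st['clock'],st['eef_pos'],tofix(st['eef_pos']),st['ft_force'].round(1),st['width'],st['wrist_torque'].round(2))
f,Q=washer('wrist7')
```

```text
5.8 [ 0.54666414 -0.11409793  0.12783555] [-0.0904261   0.00079334  0.12783555] [ 0.1  1.1 -2.6] 0.06862008690855169 [-0.23 -0.14  0.01]
washer fix rect ((-28.418338775634766, 0.482574462890625), (107.22566986083984, 70.0815658569336), 0.22161032259464264) (175, 91, 163, 229)
```

View pics/wrist7.png

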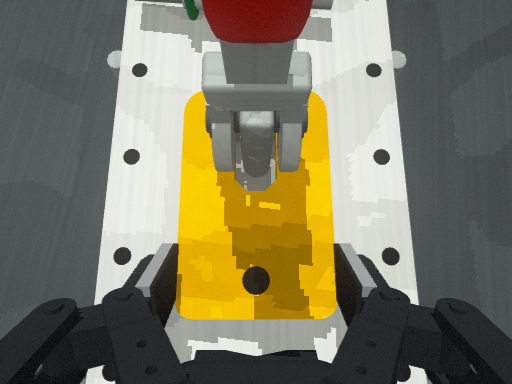

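>>> play_rows:
  targets:
    - {"grip": 6.5, "x": 0.25, "y": 0, "z": -0.43, "ax": 0, "ay": 0, "az": 0}
    - {"grip": 6.5, "x": 0.5, "y": 0, "z": -0.87, "ax": 0, "ay": 0, "az": 0}
    - {"grip": 6.5, "x": 0.7, "y": 0, "z": -1.2, "ax": 0, "ay": 0, "az": 0}
    - {"grip": 6.5, "x": 0.8, "y": 0, "z": -1.4, "ax": 0, "ay": 0, "az": 0}
    - {"grip": 6.5, "x": 0.8, "y": 0, "z": -1.4, "ax": 0, "ay": 0, "az": 0}

```text
clock: 6.27
eef_pos: [0.5449, -0.099, 0.128]
tool_rot: [0.575, 0.648, -0.332, 0.374]
ft_force: [0.2, 0.2, -3.2]
width: 0.0687
```

>>> play_rows:
  targets:
    - {"grip": 6.5, "x": 0.05, "y": 0, "z": -0.09, "ax": 0, "ay": 0, "az": 0}
    - {"grip": 6.5, "x": 0.1, "y": 0, "z": -0.17, "ax": 0, "ay": 0, "az": 0}
    - {"grip": 6.5, "x": 0.1, "y": 0, "z": -0.17, "ax": 0, "ay": 0, "az": 0}

```text
clock: 6.52
eef_pos: [0.5448, -0.0976, 0.128]
tool_rot: [0.575, 0.648, -0.332, 0.374]
ft_force: [-0.2, -0.7, -2.9]
width: 0.069
```

Run:
```python
from h import *
st=sensors.get_state(); print(st['clock'],st['eef_pos'],tofix(st['eef_pos']),st['ft_force'].round(1),st['width'],st['wrist_torque'].round(2))
f,Q=washer('wrist8'); f=grab('side','side8')
im=f['image'][150:280,200:340]
cv2.imwrite('pics/side8z.png',cv2.cvtColor(cv2.resize(im,None,fx=4,fy=4,interpolation=cv2.INTER_CUBIC),cv2.COLOR_RGB2BGR))
```

```text
6.5167 [ 0.54479563 -0.09762726  0.12803376] [-0.07384938  0.00072703  0.12803376] [-0.2 -0.7 -2.9] 0.06898918831398025 [-0.53 -0.12  0.01]
washer fix rect ((-11.633010864257812, 0.2843132019042969), (107.82186889648438, 70.1163558959961), 0.14961043000221252) (175, 90, 163, 230)
```

View pics/wrist8.png

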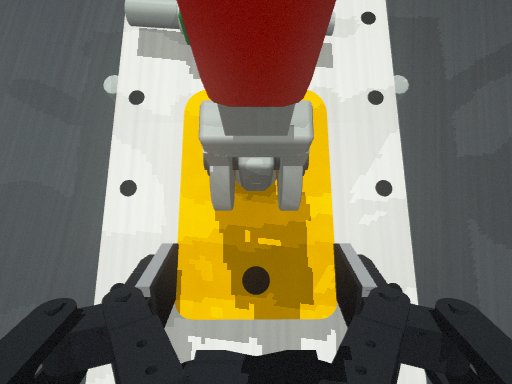

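View pics/side8z.png

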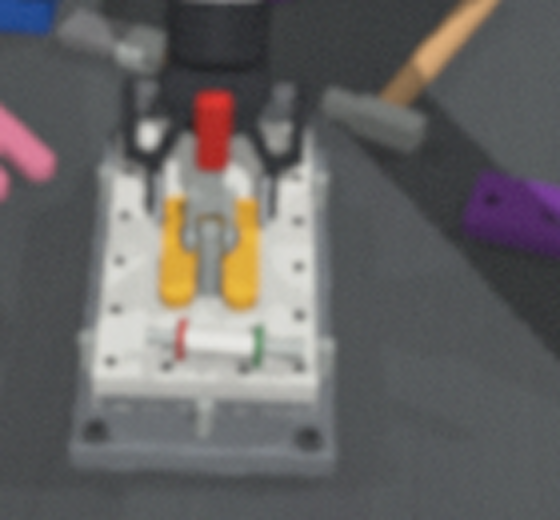

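The washer is on the stud with its slot point about 0.4 mm from the axis. I'll creep forward until the closed end touches.

>>> play_rows:
  targets:
    - {"grip": 6.5, "x": 0.05, "y": 0, "z": -0.09, "ax": 0, "ay": 0, "az": 0}
    - {"grip": 6.5, "x": 0.1, "y": 0, "z": -0.17, "ax": 0, "ay": 0, "az": 0}
    - {"grip": 6.5, "x": 0.1, "y": 0, "z": -0.17, "ax": 0, "ay": 0, "az": 0}
    - {"grip": 6.5, "x": 0.1, "y": 0, "z": -0.17, "ax": 0, "ay": 0, "az": 0}

```text
clock: 6.95
eef_pos: [0.5446, -0.096, 0.1281]
tool_rot: [0.575, 0.647, -0.332, 0.374]
ft_force: [1.3, -3.4, -3.8]
width: 0.0684
```

Run:
```python
from h import *
st=sensors.get_state(); print(st['clock'],st['eef_pos'],tofix(st['eef_pos']),st['ft_force'].round(1),st['width'],st['wrist_torque'].round(2))
f,Q=washer('wrist9')
```

```text
6.95 [ 0.54464272 -0.09604794  0.12809249] [-0.07226295  0.00069458  0.12809249] [ 1.3 -3.4 -3.8] 0.06842959190842898 [-1.12 -0.06  0.06]
washer fix rect ((-10.424575805664062, 0.22991180419921875), (107.2685546875, 70.14358520507812), 0.1316014528274536) (174, 91, 164, 229)
```

Contact shows as a push-back of 3.4 N and a rising moment, and the camera puts the slot point at +1.6 mm. Release and back away along the tool axis.

>>> play_rows:
  targets:
    - {"grip": 7.2, "x": 0, "y": 0, "z": 0, "ax": 0, "ay": 0, "az": 0}
    - {"grip": 8.5, "x": 0, "y": 0, "z": 0, "ax": 0, "ay": 0, "az": 0}
    - {"grip": 8.5, "x": 0, "y": 0, "z": 0, "ax": 0, "ay": 0, "az": 0}
    - {"grip": 8.5, "x": 0, "y": 0, "z": 0, "ax": 0, "ay": 0, "az": 0}
    - {"grip": 8.5, "x": -1, "y": 0, "z": 0, "ax": 0, "ay": 0, "az": 0}
    - {"grip": 8.5, "x": -3, "y": 0, "z": 0, "ax": 0, "ay": 0, "az": 0}
    - {"grip": 8.5, "x": -6, "y": 0, "z": 0, "ax": 0, "ay": 0, "az": 0}
    - {"grip": 8.5, "x": -8, "y": 0, "z": 0, "ax": 0, "ay": 0, "az": 0}

```text
clock: 7.67
eef_pos: [0.5496, -0.1367, 0.2]
tool_rot: [0.575, 0.647, -0.332, 0.375]
ft_force: [1.9, -0.4, 0.0]
width: 0.0849
```

Run:
```python
from h import *
st=sensors.get_state(); print(st['clock'],st['eef_pos'],tofix(st['eef_pos']),st['ft_force'].round(1),st['width'],st['qpos'].round(2))
f,Q=washer('wrist10')
# next: vertical tool, above, over/ahead of lever
rel(fw(-.10,0.0,.33),Rt(0,0,True))
rel(fw(.045,0.0,.33),Rt(0,0,True))
```

```text
7.6667 [ 0.54964496 -0.13668597  0.1999503 ] [-0.11320841  0.00046882  0.1999503 ] [ 1.9 -0.4  0. ] 0.0849069641137244 [-0.58  0.61  1.4   0.4   1.49 -0.8 ]
washer fix rect ((-10.285968780517578, 0.13134765625), (108.97237396240234, 70.0688705444336), 0.1384343057870865) (203, 91, 105, 149)
shift [-10.29   0.05  -7.62] rot [  0.11 -29.75  -0.34]
shift [ -3.1    0.06 -20.21] rot [  0.11 -29.75  -0.34]
```

View pics/wrist10.png

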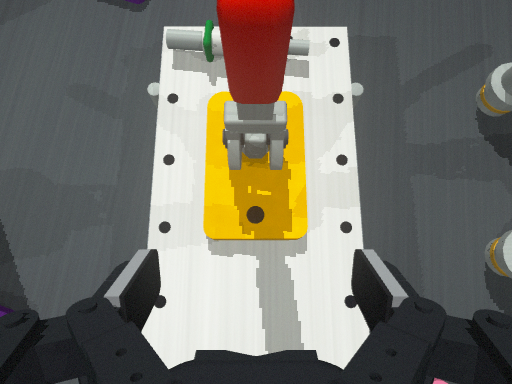

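>>> play_rows:
  targets:
    - {"grip": 4, "x": -3.5, "y": 0, "z": -2, "ax": 0, "ay": 0, "az": 0}
    - {"grip": 0, "x": -7, "y": 0, "z": -4, "ax": 0, "ay": 0, "az": 0}
    - {"grip": 0, "x": -10, "y": 0, "z": -6.5, "ax": 0, "ay": -6, "az": 0}
    - {"grip": 0, "x": -11.3, "y": 0, "z": -7, "ax": 0, "ay": -12, "az": 0}
    - {"grip": 0, "x": -11.3, "y": 0, "z": -8, "ax": 0, "ay": -18, "az": 0}
    - {"grip": 0, "x": -11.3, "y": 0, "z": -8, "ax": 0, "ay": -24, "az": 0}
    - {"grip": 0, "x": -11.3, "y": 0, "z": -8, "ax": 0.1, "ay": -29.8, "az": -0.3}
    - {"grip": 0, "x": -11.3, "y": 0, "z": -8, "ax": 0.1, "ay": -29.8, "az": -0.3}

```text
clock: 8.38
eef_pos: [0.5476, -0.1214, 0.3365]
tool_rot: [0.468, 0.53, -0.47, 0.528]
ft_force: [0.4, 1.1, 0.6]
width: -0.0002
```

Run:
```python
from h import *
st=sensors.get_state(); print(st['clock'],st['eef_pos'],tofix(st['eef_pos']),st['ft_force'].round(1),st['width'],st['qpos'].round(2))
f=grab('wrist','wrist11'); f=grab('side','side11')
im=f['image'][110:280,190:350]
cv2.imwrite('pics/side11z.png',cv2.cvtColor(cv2.resize(im,None,fx=3.5,fy=3.5,interpolation=cv2.INTER_CUBIC),cv2.COLOR_RGB2BGR))
h=cv2.cvtColor(f['image'],cv2.COLOR_RGB2HSV)
r=cv2.inRange(h,(0,150,80),(8,255,255))|cv2.inRange(h,(172,150,80),(180,255,255))
for c in cv2.findContours(r[160:260,220:300],cv2.RETR_EXTERNAL,cv2.CHAIN_APPROX_NONE)[0]: print('red',cv2.contourArea(c),cv2.boundingRect(c))
for th in (-.2,-.1,0,.1,.2): print(th,proj(f,fw(-.121*np.sin(th),0,.0965+.121*np.cos(th))).round(1),proj(f,fw(-.059*np.sin(th),0,.0965+.059*np.cos(th))).round(1))
rel(fw(.05,0.0,.33),Rt(0,0,True))
```

```text
8.3833 [ 0.5476137  -0.12135797  0.3365357 ] [-0.09774758  0.00069749  0.3365357 ] [0.4 1.1 0.6] -0.00022422210044681164 [-0.43  0.37  1.33 -0.    1.44 -0.55]
red 107.0 (29, 13, 9, 19)
-0.2 [252.5 180.6] [252.2 195.4]
-0.1 [252.7 177.2] [252.3 193.8]
0 [252.8 174.2] [252.3 192.3]
0.1 [252.9 171.7] [252.4 191. ]
0.2 [253.  169.5] [252.4 189.9]
shift [  0.66   0.11 -14.88] rot [ 0.12 -0.4   0.28]
```

View pics/wrist11.png

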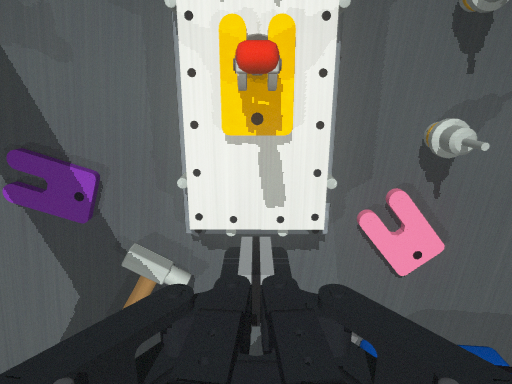

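View pics/side11z.png

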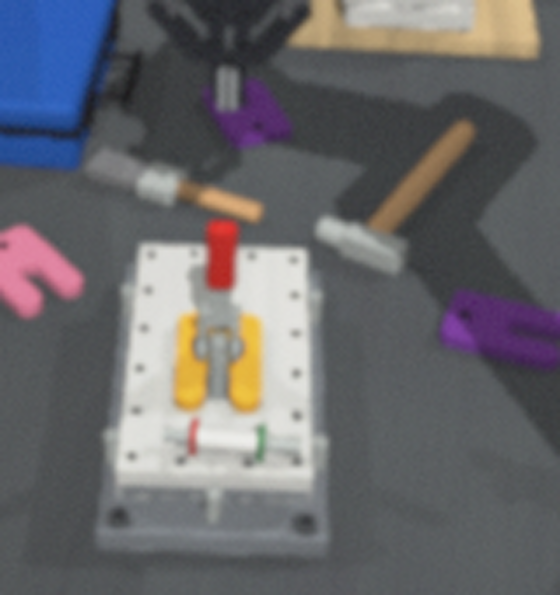

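The side view shows the washer's prongs on both sides of the stud and the lever nearly upright. Next I'll carry the closed fingers over to the lever's +x side and bring them down.

>>> play_rows:
  targets:
    - {"grip": 0, "x": 0, "y": 0.1, "z": -3.5, "ax": 0, "ay": 0, "az": 0}
    - {"grip": 0, "x": 0, "y": 0.1, "z": -7, "ax": 0, "ay": 0, "az": 0}
    - {"grip": 0, "x": 0, "y": 0.1, "z": -11, "ax": 0, "ay": 0, "az": 0}
    - {"grip": 0, "x": 0, "y": 0.1, "z": -14.8, "ax": 0, "ay": 0, "az": 0}
    - {"grip": 0, "x": 2, "y": 0.1, "z": -14.8, "ax": 0, "ay": 0, "az": 0}
    - {"grip": 0, "x": 5, "y": 0.1, "z": -14.8, "ax": 0, "ay": 0, "az": 0}
    - {"grip": 0, "x": 7.5, "y": 0.1, "z": -14.8, "ax": 0, "ay": 0, "az": 0}
    - {"grip": 0, "x": 7.5, "y": 0.1, "z": -14.8, "ax": 0, "ay": 0, "az": 0}

```text
clock: 9.15
eef_pos: [0.5294, 0.0242, 0.2562]
tool_rot: [0.468, 0.534, -0.472, 0.523]
ft_force: [-0.3, 0.4, -0.1]
width: -0.0001
```

Run:
```python
from h import *
st=sensors.get_state(); p=tofix(st['eef_pos']); print(st['clock'],p,'tip z',p[2]-.073,st['ft_force'].round(1),st['qpos'].round(2))
f=grab('side','side12')
im=f['image'][110:280,190:350]
cv2.imwrite('pics/side12z.png',cv2.cvtColor(cv2.resize(im,None,fx=3.5,fy=3.5,interpolation=cv2.INTER_CUBIC),cv2.COLOR_RGB2BGR))
# plan: contact at distance r on lever; tip near-face corner (x=-11mm, z tip)
for th in (0.05,.2,.4,.6,.8,1.0,1.2,1.4,1.57):
    # finger lower-rear corner placed at lever trailing face at distance r
    r=.095; c=np.array([-r*np.sin(th)+.008*np.cos(th), .0965+r*np.cos(th)+.008*np.sin(th)])
    P=np.array([c[0]+.011*(np.cos(th)), c[1]+.073]); print(th,(P-p[[0,2]]).round(3)*100)
```

```text
9.15 [0.04897861 0.0017773  0.25619842] tip z 0.1831984173117896 [-0.3  0.4 -0.1] [-0.18  0.37  1.55  0.    1.24 -0.3 ]
0.05 [-3.5  0.9]
0.2 [-4.9  0.8]
0.4 [-6.8  0.4]
0.6 [-8.7 -0.4]
0.8 [-10.4  -1.5]
1.0 [-11.9  -2.9]
1.2 [-13.1  -4.5]
1.4 [-13.9  -6.3]
1.57 [-14.4  -7.9]
```

View pics/side12z.png

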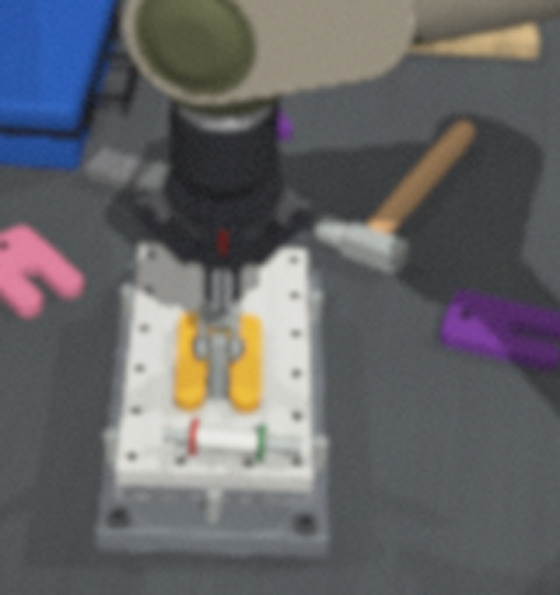

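>>> play_rows:
  targets:
    - {"grip": 0, "x": 0, "y": 0.15, "z": 1.2, "ax": 0, "ay": 0, "az": 0}
    - {"grip": 0, "x": 0, "y": 0.15, "z": 2.4, "ax": 0, "ay": 0, "az": 0}
    - {"grip": 0, "x": 0, "y": 0.15, "z": 3.4, "ax": 0, "ay": 0, "az": 0}
    - {"grip": 0, "x": 0, "y": 0.15, "z": 4.2, "ax": 0, "ay": 0, "az": 0}
    - {"grip": 0, "x": 0, "y": 0.15, "z": 5, "ax": 0, "ay": 0, "az": 0}
    - {"grip": 0, "x": 0, "y": 0.15, "z": 5.8, "ax": 0, "ay": 0, "az": 0}
    - {"grip": 0, "x": 0.2, "y": 0.15, "z": 6.8, "ax": 0, "ay": 0, "az": 0}
    - {"grip": 0, "x": 0.4, "y": 0.15, "z": 7.8, "ax": 0, "ay": 0, "az": 0}

```text
clock: 9.87
eef_pos: [0.5416, -0.0537, 0.2564]
tool_rot: [0.469, 0.531, -0.47, 0.526]
ft_force: [0.4, -0.2, -0.6]
width: 0.0004
```

Run:
```python
from h import *
st=sensors.get_state(); p=tofix(st['eef_pos']); print(st['clock'],p,'tip z',p[2]-.073,st['ft_force'].round(1),st['wrist_torque'].round(2))
f=grab('wrist','wrist13')
for th in (.4,.6,.8,1.0,1.2,1.4,1.57,1.6):
    r=.095; c=np.array([-r*np.sin(th)+.008*np.cos(th), .0965+r*np.cos(th)+.008*np.sin(th)])
    P=np.array([c[0]+.011*(np.cos(th)), c[1]+.073]); print(th,(P-p[[0,2]]).round(3)*100)
```

```text
9.8667 [-0.02981285 -0.00120962  0.25635129] tip z 0.18335128595850197 [ 0.4 -0.2 -0.6] [0.1  0.04 0.01]
0.4 [1.  0.4]
0.6 [-0.8 -0.4]
0.8 [-2.5 -1.5]
1.0 [-4.  -2.9]
1.2 [-5.2 -4.5]
1.4 [-6.1 -6.3]
1.57 [-6.5 -7.9]
1.6 [-6.6 -8.2]
```

View pics/wrist13.png

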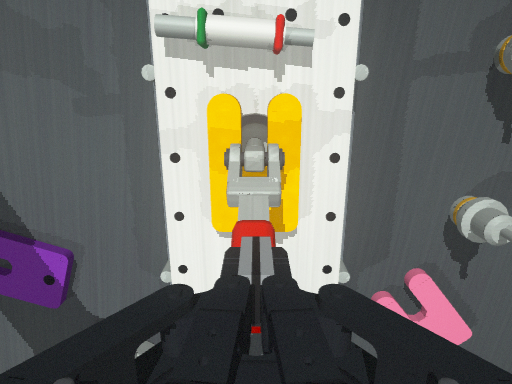

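The lever is swinging with the fingers behind its red grip. Continuing along the arc.

>>> play_rows:
  targets:
    - {"grip": 0, "x": 0.5, "y": 0, "z": 0.8, "ax": 0, "ay": 0, "az": 0}
    - {"grip": 0, "x": 1, "y": 0, "z": 1.7, "ax": 0, "ay": 0, "az": 0}
    - {"grip": 0, "x": 1.6, "y": 0, "z": 2.5, "ax": 0, "ay": 0, "az": 0}
    - {"grip": 0, "x": 2.3, "y": 0, "z": 3.3, "ax": 0, "ay": 0, "az": 0}
    - {"grip": 0, "x": 3, "y": 0, "z": 4, "ax": 0, "ay": 0, "az": 0}
    - {"grip": 0, "x": 3.8, "y": 0, "z": 4.6, "ax": 0, "ay": 0, "az": 0}
    - {"grip": 0, "x": 4.6, "y": 0, "z": 5.2, "ax": 0, "ay": 0, "az": 0}
    - {"grip": 0, "x": 5.2, "y": 0, "z": 5.6, "ax": 0, "ay": 0, "az": 0}

```text
clock: 10.58
eef_pos: [0.5477, -0.1087, 0.203]
tool_rot: [0.469, 0.531, -0.47, 0.526]
ft_force: [-0.0, 3.7, 2.9]
width: 0.0
```

Run:
```python
from h import *
st=sensors.get_state(); p=tofix(st['eef_pos']); print(st['clock'],p,'tip z',p[2]-.073,st['ft_force'].round(1),st['wrist_torque'].round(2))
f=grab('wrist','wrist14')
for th in (1.2,1.4,1.57,1.6):
    r=.095; c=np.array([-r*np.sin(th)+.008*np.cos(th), .0965+r*np.cos(th)+.008*np.sin(th)])
    P=np.array([c[0]+.011*(np.cos(th)), c[1]+.073]); print(th,(P-p[[0,2]]).round(3)*100)
```

```text
10.5833 [-0.08516271 -0.00085859  0.20299455] tip z 0.1299945488074556 [-0.   3.7  2.9] [ 0.65  0.09 -0.02]
1.2 [0.4 0.8]
1.4 [-0.5 -0.9]
1.57 [-1.  -2.5]
1.6 [-1.  -2.8]
```

View pics/wrist14.png

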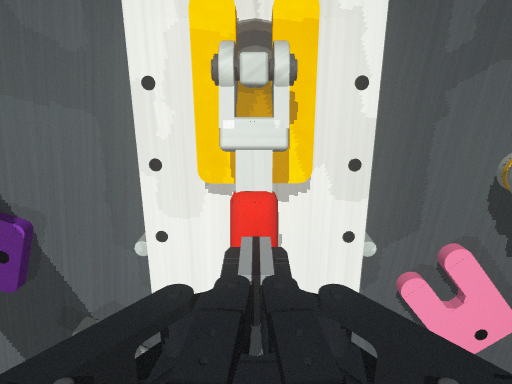

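>>> play_rows:
  targets:
    - {"grip": 0, "x": 0.5, "y": 0, "z": 0.3, "ax": 0, "ay": 0, "az": 0}
    - {"grip": 0, "x": 0.9, "y": 0, "z": 0.5, "ax": 0, "ay": 0, "az": 0}
    - {"grip": 0, "x": 1.3, "y": 0, "z": 0.6, "ax": 0, "ay": 0, "az": 0}
    - {"grip": 0, "x": 1.7, "y": 0, "z": 0.7, "ax": 0, "ay": 0, "az": 0}
    - {"grip": 0, "x": 2, "y": 0, "z": 0.8, "ax": 0, "ay": 0, "az": 0}
    - {"grip": 0, "x": 2, "y": 0, "z": 0.8, "ax": 0, "ay": 0, "az": 0}

```text
clock: 11.13
eef_pos: [0.5487, -0.1162, 0.1836]
tool_rot: [0.469, 0.531, -0.47, 0.526]
ft_force: [-0.2, 0.2, 1.2]
width: 0.0001
```

Run:
```python
from h import *
st=sensors.get_state(); p=tofix(st['eef_pos']); print(st['clock'],p,'tip z',p[2]-.073,st['ft_force'].round(1),st['wrist_torque'].round(2))
```

```text
11.1333 [-0.09278833 -0.00093573  0.18362703] tip z 0.11062702501390702 [-0.2  0.2  1.2] [-0.01 -0.01  0.06]
```

>>> play_rows:
  targets:
    - {"grip": 0, "x": 0.15, "y": 0, "z": 0, "ax": 0, "ay": 0, "az": 0}
    - {"grip": 0, "x": 0.3, "y": 0, "z": 0, "ax": 0, "ay": 0, "az": 0}
    - {"grip": 0, "x": 0.4, "y": 0, "z": 0, "ax": 0, "ay": 0, "az": 0}
    - {"grip": 0, "x": 0.4, "y": 0, "z": 0, "ax": 0, "ay": 0, "az": 0}

```text
clock: 11.47
eef_pos: [0.5487, -0.1164, 0.1802]
tool_rot: [0.469, 0.531, -0.47, 0.527]
ft_force: [-0.2, -1.2, 1.8]
width: 0.0003
```

>>> play_rows:
  targets:
    - {"grip": 0, "x": 0.1, "y": 0, "z": 0, "ax": 0, "ay": 0, "az": 0}
    - {"grip": 0, "x": 0.2, "y": 0, "z": 0, "ax": 0, "ay": 0, "az": 0}
    - {"grip": 0, "x": 0.25, "y": 0, "z": 0, "ax": 0, "ay": 0, "az": 0}
    - {"grip": 0, "x": 0.25, "y": 0, "z": 0, "ax": 0, "ay": 0, "az": 0}

```text
clock: 11.8
eef_pos: [0.5488, -0.1162, 0.1777]
tool_rot: [0.469, 0.531, -0.47, 0.527]
ft_force: [0.5, -2.4, 3.4]
width: -0.0
```

Run:
```python
from h import *
st=sensors.get_state(); p=tofix(st['eef_pos']); print(st['clock'],p,'tip z',p[2]-.073,st['ft_force'].round(1),st['wrist_torque'].round(2))
f=grab('wrist','wrist15');g=grab('side','side15')
im=g['image'][110:280,190:350]
cv2.imwrite('pics/side15z.png',cv2.cvtColor(cv2.resize(im,None,fx=3.5,fy=3.5,interpolation=cv2.INTER_CUBIC),cv2.COLOR_RGB2BGR))
```

```text
11.8 [-0.09277553 -0.001052    0.17774464] tip z 0.10474463600969484 [ 0.5 -2.4  3.4] [-0.43 -0.05  0.03]
```

View pics/wrist15.png

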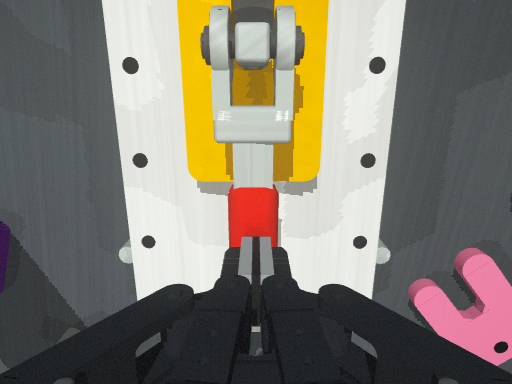

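View pics/side15z.png

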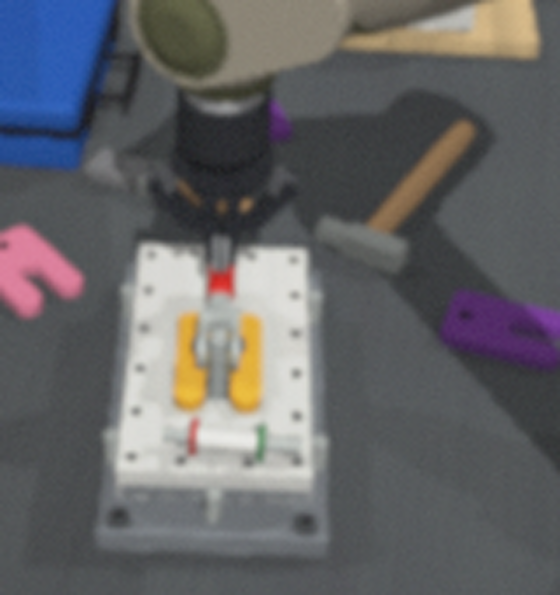

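>>> play_rows:
  targets:
    - {"grip": 0, "x": 0.1, "y": 0, "z": 0, "ax": 0, "ay": 0, "az": 0}
    - {"grip": 0, "x": 0.2, "y": 0, "z": 0, "ax": 0, "ay": 0, "az": 0}
    - {"grip": 0, "x": 0.2, "y": 0, "z": 0, "ax": 0, "ay": 0, "az": 0}

```text
clock: 12.15
eef_pos: [0.5488, -0.1161, 0.1757]
tool_rot: [0.469, 0.531, -0.47, 0.527]
ft_force: [0.4, -2.6, 4.1]
width: -0.0002
```

>>> play_rows:
  targets:
    - {"grip": 0, "x": 0.1, "y": 0, "z": 0, "ax": 0, "ay": 0, "az": 0}
    - {"grip": 0, "x": 0.2, "y": 0, "z": 0, "ax": 0, "ay": 0, "az": 0}
    - {"grip": 0, "x": 0.2, "y": 0, "z": 0, "ax": 0, "ay": 0, "az": 0}

```text
clock: 12.4
eef_pos: [0.5489, -0.1161, 0.1753]
tool_rot: [0.469, 0.531, -0.47, 0.527]
ft_force: [-5.2, -1.4, 16.7]
width: -0.0004
```

Run:
```python
from h import *
st=sensors.get_state(); p=tofix(st['eef_pos']); print(st['clock'],p,'tip z',p[2]-.073,st['ft_force'].round(1),st['wrist_torque'].round(2))
f=grab('wrist','wrist16')
for q in ((255,200),(255,215),(240,225),(268,225),(255,125),(225,130),(200,150)): print(q,tofix(pt(f,*q)).round(4))
```

```text
12.4 [-0.09271803 -0.00116693  0.17532614] tip z 0.10232614124201951 [-5.2 -1.4 16.7] [-0.15  0.85  0.05]
(255, 200) [-0.0655 -0.001   0.1033]
(255, 215) [-0.0724 -0.001   0.1044]
(240, 225) [-0.0776  0.0059  0.1035]
(268, 225) [-0.0778 -0.007   0.103 ]
(255, 125) [-0.0321 -0.0011  0.1031]
(225, 130) [-0.0343  0.0118  0.1028]
(200, 150) [-0.0471  0.0275  0.0764]
```

The force stepped from 4 N to 17 N, so the lever is at its stop. Retreat straight up.

>>> play_rows:
  targets:
    - {"grip": 0, "x": -0.5, "y": 0, "z": 0, "ax": 0, "ay": 0, "az": 0}
    - {"grip": 0, "x": -2, "y": 0, "z": 0, "ax": 0, "ay": 0, "az": 0}
    - {"grip": 0, "x": -5, "y": 0, "z": 0, "ax": 0, "ay": 0, "az": 0}
    - {"grip": 0, "x": -9, "y": 0, "z": 1, "ax": 0, "ay": 0, "az": 0}
    - {"grip": 0, "x": -13, "y": 0, "z": 3, "ax": 0, "ay": 0, "az": 0}
    - {"grip": 0, "x": -15, "y": 0, "z": 5, "ax": 0, "ay": 0, "az": 0}
    - {"grip": 0, "x": -15, "y": 0, "z": 6, "ax": 0, "ay": 0, "az": 0}
    - {"grip": 0, "x": -15, "y": 0, "z": 6, "ax": 0, "ay": 0, "az": 0}

```text
clock: 13.12
eef_pos: [0.5565, -0.1775, 0.3232]
tool_rot: [0.47, 0.531, -0.47, 0.526]
ft_force: [-0.3, -0.2, -1.2]
width: 0.0
```

Run:
```python
from h import *
st=sensors.get_state(); p=tofix(st['eef_pos']); print(st['clock'],p,st['ft_force'].round(1))
f,Q=washer('wrist17'); g=grab('top','top17')
h=cv2.cvtColor(f['image'],cv2.COLOR_RGB2HSV)
r=cv2.inRange(h,(0,150,60),(8,255,255))|cv2.inRange(h,(172,150,60),(180,255,255))
for c in cv2.findContours(r,cv2.RETR_EXTERNAL,cv2.CHAIN_APPROX_NONE)[0]:
    if cv2.contourArea(c)<80: continue
    m=np.zeros(r.shape,np.uint8);cv2.drawContours(m,[c],-1,1,-1);m=cv2.erode(m,np.ones((5,5)))
    P=np.array([tofix(pt(f,x,y)) for y,x in zip(*np.nonzero(m))]); print('red',cv2.boundingRect(c),P.mean(0).round(4),'slope',np.polyfit(P[:,0],P[:,2],1).round(4),P[:,0].min(),P[:,0].max())
# cover edge check top vs start
a=np.load('top.npz')
im=np.vstack([g['image'][150:240,195:335]]); cv2.imwrite('pics/top17z.png',cv2.cvtColor(cv2.resize(im,None,fx=5,fy=5,interpolation=cv2.INTER_CUBIC),cv2.COLOR_RGB2BGR))
s=grab('side','side17')
```

```text
13.1167 [-0.15457236 -0.00162062  0.32320385] [-0.3 -0.2 -1.2]
washer fix rect ((-34.32743835449219, -22.336591720581055), (25.235641479492188, 60.55598068237305), 89.2275161743164) (265, 0, 31, 76)
red (241, 69, 28, 71) [-0.089  -0.      0.1044] slope [0.0764 0.1112] -0.11735106139692994 -0.06263619831207008
```

View pics/wrist17.png

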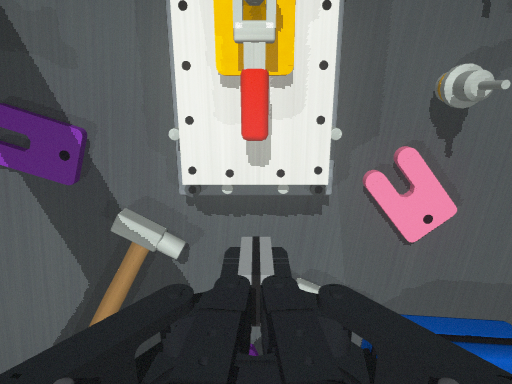

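View pics/side17.png

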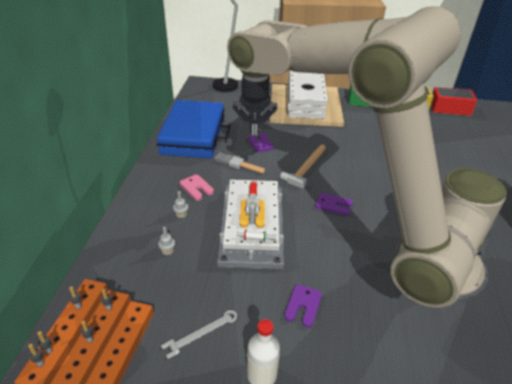

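View pics/top17z.png

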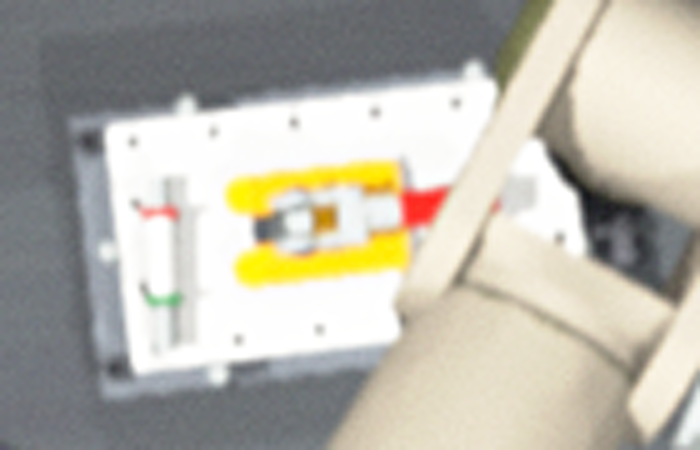

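Run:
```python
from h import *
f=np.load('wrist.npz'); h=cv2.cvtColor(f['image'],cv2.COLOR_RGB2HSV); m=cv2.inRange(h,(18,120,60),(34,255,255))
for u in (224,230,280,286): 
    v=np.nonzero(m[:100,u])[0].max(); print('rear',u,v,tofix(ray(f,u,v+.5,.077)).round(4))
for v in (20,50,65):
    x=np.nonzero(m[v])[0]; print('sides',tofix(ray(f,x.min()-.5,v,.077)).round(4),tofix(ray(f,x.max()+.5,v,.077)).round(4))
t=np.load('top.npz'); h=cv2.cvtColor(t['image'],cv2.COLOR_RGB2HSV); m=cv2.inRange(h,(18,120,100),(34,255,255))[170:215,230:285]
y,x=np.nonzero(m); P=np.array([tofix(ray(t,a+230,b+170,.077)) for a,b in zip(x,y)]); print('top washer tips x max',np.percentile(P[:,0],[98,100]),P[:,1].min(),P[:,1].max())
```

```text
rear 224 75 [-0.0648  0.0276  0.077 ]
rear 230 75 [-0.0648  0.0222  0.077 ]
rear 280 74 [-0.0641 -0.0231  0.077 ]
rear 286 74 [-0.0641 -0.0285  0.077 ]
sides [-0.0193  0.0353  0.077 ] [-0.0196 -0.0349  0.077 ]
sides [-0.0434  0.0354  0.077 ] [-0.0436 -0.0347  0.077 ]
sides [-0.0559  0.035   0.077 ] [-0.0561 -0.0351  0.077 ]
top washer tips x max [0.04013528 0.04350855] -0.031528027654189675 0.03384306237934576
```

Run:
```python
from station import order, sensors
print(order.hand_in()); print(sensors.get_state()['clock'])
```

```text
the job is handed in; nothing more can be done
None
the job is handed in; nothing more can be done
```

The washer is home on the stud, the cam lever is down to its stop over it, and the job was handed in at about 13.5 s. The hand-in gave no verdict.

**What I did:** I gripped the washer by its long sides with the gripper tilted back, slid it through its gap until the closed end touched the stud, and let go. Then I swung the lever down with closed fingers to its stop and backed clear.

**Last checks:**
- **Washer:** its slot point is about 1.6 mm ahead of the stud's axis, centred sideways and square.
- **Lever:** the push rose from about 4 N to 17 N at the stop. Depth readings show the grip slightly past level. The fitted slope suggested about 1.65 rad, a little beyond the 1.60 stop, which I put down to depth noise.
- **Cover and tools:** they look unmoved in the last pictures. I judged this by eye, and the arm hid part of the cover in the top view.
- **Stud rise:** I did not measure it. I infer it clamps from the lever being at its stop with the washer underneath.
- **One disagreement:** my first stud position from the top camera was about 5 mm off. I used the wrist camera's bore fit instead, which agreed with the contact felt at the stud.

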